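# Move a degreased brass coupling with sprung tongs

### The arm

A 6-joint arm with a two-finger parallel gripper is mounted at the origin on the work surface. World frame = base frame: x ahead of the robot, y to its left, z up, the work surface at z = 0. Lengths are in m, angles in rad, forces in N, time in s.
With the tool pointing down it reaches from about 0.275 to 1 m from the base axis. Payload 8.4 kg.
Tool frame: the origin (TCP) lies at the very end of the fingers, on their centre line; the grasp point (between the pads) lies 19 mm behind it; y points along the fingers, x is the direction in which the jaws open and shut, and the axes are right-handed (so a half turn about y gives the same grasp; the last joint's range is limited). The gripper opens to 85 mm and grips with 20 to 120 N. Pads are 22 mm wide; open, the fingers measure 114 mm over their backs; the gripper's body (76 mm by 85 mm) begins 54 mm behind the grasp point. The pads swing forward as they close: fully open they stand 13 mm farther back than shut.
Start: joints at [-1.18, 0.353, 1.633, -0, 1.155, -0.002], TCP at [0.239, -0.577, 0.231] pointing down, gripper open.
Joint ranges: [-2.63, 2.63], [-0.92, 2.1], [0.06, 2.66], [-1.3, 4.44], [0, 2.69], [-3.02, 3.02]. Speed limits (rad/s): [2.22, 2.22, 2.79, 3.14, 3.14, 3.14].

### API

Orientations are given as a unit quaternion [w, x, y, z].
In Python, from station import robot, viewer gives the robot as it stands.
- The arm moves only by the tool send_rows, never from a script. Its arguments are lists of equal length, an entry for each row: "translation": the shift along the world's x, y, z in mm, a list of three; "spin": the turn about the world's z in rad; "fingers": the closure, from 0 (fully open) to 1 (shut). A call has 1 to 5 rows; each row shifts and turns the pose as measured when the row begins; what a row does not reach is not made up. A row lasts 1/8 s, in which the tool goes at most 62.5 mm and 10.7 degrees, less where a joint would pass 70% of its speed; a pose out of reach is approached as far as the arm can. A call with a gripper value outside its range is refused whole. The fingers move at their own pace and stop on an object; "newtons" is the grip in N (left out, the last holds). Time passes only in rows, so rows that do not move let the fingers close. It gives the time, the measured TCP pose, the force and the opening at its end, in the units of the state.
- robot.get_obs(): the state, without advancing time (a new reading comes with each control period).
- viewer.grab_frame(name): name is "side" or "top"; returns a dict with "pixels" (384x512x3 uint8, blue, green, red), "K" (3x3 intrinsics, pixels), "extrinsics" (4x4, takes a point from camera to world coordinates). Camera axes: x right, y up, looking along -z (the intrinsics and any distortion apply to the point x, -y, -z); pixel columns grow to the right and rows downward; lengths in m; the calibration is good to about 2 mm. A picture is of the moment at which its call begins. There is no depth.
- robot.job_done(): hands the job in, once; it reports no verdict.
The state is a dict: "t": time; "joint_pos": joint angles; "dq": joint speeds; "joint_efforts": joint torques, N m; "tcp_pos": TCP position; "tool_rot": TCP orientation; "ft_force": force on the tool from outside, world axes, zero at the start; "ft_torque": the same for the moment, N m; "opening": opening from 0.0 (shut) to 1.0 (fully open).
Only numpy, scipy, OpenCV 4.12 (cv2) and the standard library are available. Lean on these libraries where they do the work, as an engineer would, in place of code of your own. Each camera call takes 0.05 s, during which the arm holds its last target.

### The job

The short plain round brass coupling on the white draining board has just been degreased. Take the sprung tongs out of their stand, squeeze them shut on the coupling, carry it to the square grey tray and lower it to stand upright on the tray's floor before you let it go (do not drop it). Then put the tongs back in their stand and let go of them; never touch the coupling with the gripper's own fingers.

Things in the scene. Friction and masses are not known exactly. Their poses are not given: they have to be found in the camera images.
- tongs: Sprung steel tongs, upright, 0.24 kg, 139 mm tall; origin midway between the feet, z up. Two blades close along y. Black grip plates outside, 24 mm wide (x), 82-118 mm up: grip them from above at 100 mm. Free: 52 mm over plates (and feet), 36 mm between jaws; each mm of squeeze closes the jaws 1 mm. Closing starts at 2.5 N, 4 N at 40 mm, stop at 34 mm. Hold open at 49 mm; 20 N grips well.
- coupling: The part to move: a short plain round brass sleeve, upright, 24 mm diameter, 32 mm tall, under 0.1 kg; origin at the centre of its underside, z up. On a white board (top 6 mm above the table) in one of four places 90 x 120 mm apart; the others hold a 62 mm tall nipple with a hexagon amid, an elbow, and a low plug with a 42 mm round flange. The tongs' rubber jaws are the lowest 24 mm, 28 mm wide.
- tray: Empty square shallow tray of grey plastic, fixed: 120 x 120 mm outside, walls 4 mm thick and 26 mm high, x and y along its sides; origin at the centre of its underside, inner floor 4 mm above it. It stands on one side of the white board, left or right, and the tongs' stand on the other.
- stand: Holder of the tongs, fixed: an open-topped dark steel pocket, inside 46 mm along x and 70 mm along y, walls 4 mm thick and 55 mm high, on a 90 x 112 mm foot plate. Origin at the centre of its underside; the pocket's floor is 4 mm above it. At the start the tongs stand upright in its middle, their y along its y; their feet measure 28 x 52 mm. They may go back either way round.
Mind the look-alikes: they are no part of the job. What is shaped like the stand but green is not meant.

How it is judged:
On the way, in this order (a step that is already met when the one before it is completed fails the run):
1. the coupling is lifted clear of the board, held in the tongs (height (world z) of coupling above 0.035 m and contact force between coupling and tongs above 0.3 N), for 0.2 s.
2. still held in the tongs, the coupling is lowered to the tray's floor (within 10 mm) (x of coupling in the frame of tray between -0.05 and 0.05 m and y of coupling in the frame of tray between -0.05 and 0.05 m and z of coupling in the frame of tray below 0.014 m and contact force between coupling and tongs above 0.3 N), for 0.05 s.
At the end, for the whole second after the job is handed in: The coupling stands upright (within 11 degrees) and at rest on the tray's floor inside its walls, clear of the tongs; the tongs are back down in the stand's pocket (feet on its floor, within 22 mm of its middle, leaning no more than 23 degrees) and at rest (x of coupling in the frame of tray between -0.05 and 0.05 m and y of coupling in the frame of tray between -0.05 and 0.05 m and z of coupling in the frame of tray below 0.01 m and angle between coupling's own z axis and vertical below 0.2 rad and linear speed of each of coupling, tongs below 0.03 m/s and contact force between coupling and tongs below 0.05 N and horizontal distance between tongs and stand below 0.022 m and z of tongs in the frame of stand below 0.02 m and angle between tongs's own z axis and vertical below 0.4 rad); the robot touches nothing.
It fails at once if the gripper's fingers touch the coupling (contact force between the fingers and coupling above 0.5 N).
It also fails if it takes over 64 s, if anything falls off the work surface, if the arm or the gripper's body presses on something with over 40 N, if the wrist force passes 120 N, or if a joint passes its speed limit or range.

## Working session

There is one attempt and no reset: what is moved stays moved. The work goes in short steps, Python scripts to look and compute and a tool call to move; the robot and the scene stay as the last step left them, time stands still between calls to the robot, and variables do not carry over. Pictures are saved under pics/ and viewed, and the job is handed in when it is done.

Besides the shell and the picture viewer there is one more tool, called after ">>>" in YAML: its name, and indented under it one key for each argument. send_rows: Moves the arm, as the interface text tells. Its arguments: {"type":"object","properties":{"translation":{"type":"array","items":{"type":"array","items":{"type":"number"}}},"spin":{"type":"array","items":{"type":"number"}},"fingers":{"type":"array","items":{"type":"number"}},"newtons":{"type":"number"}},"required":["translation","spin","fingers"]}

```bash
mkdir -p pics; ls
python3 - <<'E'
from station import robot, viewer
import cv2,json,numpy as np
for n in("side","top"):
    f=viewer.grab_frame(n); cv2.imwrite(f"pics/{n}0.png",f["pixels"]); np.savez(f"{n}0.npz",**{k:np.array(v) for k,v in f.items()})
    print(n,np.round(f["K"],2).tolist(),np.round(f["extrinsics"],4).tolist(),[k for k in f])
o=robot.get_obs();print({k:np.round(v,3).tolist() for k,v in o.items()})
E
```

```text
pics
side [[429.35, 0.0, 259.17], [0.0, 429.35, 192.11], [0.0, 0.0, 1.0]] [[0.9964, 0.0674, -0.0509, 0.4284], [-0.0832, 0.6786, -0.7297, -0.7189], [-0.0146, 0.7314, 0.6818, 0.7134], [0.0, 0.0, 0.0, 1.0]] ['pixels', 'K', 'extrinsics']
top [[421.06, 0.0, 255.17], [0.0, 421.06, 193.64], [0.0, 0.0, 1.0]] [[-0.0216, 0.9935, -0.1121, 0.3728], [-0.9997, -0.0202, 0.0131, 0.0289], [0.0107, 0.1123, 0.9936, 0.983], [0.0, 0.0, 0.0, 1.0]] ['pixels', 'K', 'extrinsics']
{'t': 0.1, 'joint_pos': [-1.18, 0.354, 1.634, 0.0, 1.155, -0.002], 'dq': [0.0, -0.003, -0.002, -0.001, 0.001, -0.0], 'joint_efforts': [0.002, -60.636, -34.282, 0.0, 0.004, -0.0], 'tcp_pos': [0.239, -0.577, 0.231], 'tool_rot': [0.588, -0.588, 0.393, -0.392], 'ft_force': [-0.562, -0.597, 0.501], 'ft_torque': [0.016, 0.006, 0.008], 'opening': 1.001}
```

View pics/side0.png

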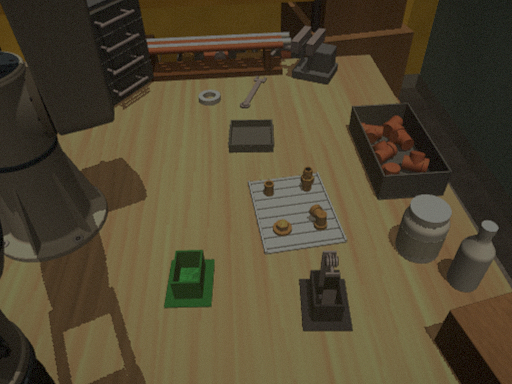

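View pics/top0.png

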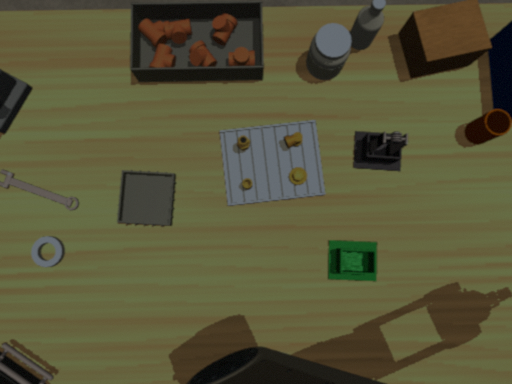

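```bash
cat > h.py <<'E'
import numpy as np, cv2
from station import robot, viewer
def grab(n,save=None):
    f=viewer.grab_frame(n)
    if save: cv2.imwrite(f"pics/{save}.png",f["pixels"])
    return f
def ray(f,u,v):
    K=np.array(f["K"]);T=np.array(f["extrinsics"])
    p=np.linalg.inv(K)@[u,v,1.]; d=T[:3,:3]@[p[0],-p[1],-p[2]]
    return T[:3,3],d
def onz(f,u,v,z):
    o,d=ray(f,u,v); return o+d*(z-o[2])/d[2]
def proj(f,P):
    K=np.array(f["K"]);T=np.array(f["extrinsics"])
    q=T[:3,:3].T@(np.array(P)-T[:3,3]); q=K@[q[0],-q[1],-q[2]]; return q[:2]/q[2]
def two(f1,p1,f2,p2):
    o1,d1=ray(f1,*p1);o2,d2=ray(f2,*p2)
    s=np.linalg.lstsq(np.c_[d1,-d2],o2-o1,rcond=None)[0]
    a=o1+s[0]*d1;b=o2+s[1]*d2
    return (a+b)/2,np.linalg.norm(a-b)
def load(n): return dict(np.load(n))
E
python3 - <<'E'
import cv2
a=cv2.imread("pics/side0.png");b=cv2.imread("pics/top0.png")
def c(im,x,y,w,h,s): return cv2.resize(im[y:y+h,x:x+w],None,fx=s,fy=s,interpolation=cv2.INTER_CUBIC)
cv2.imwrite("pics/cs_board.png",c(a,240,155,115,100,6))
cv2.imwrite("pics/ct_board.png",c(b,210,110,125,105,6))
cv2.imwrite("pics/cs_stand.png",c(a,290,240,75,95,6))
cv2.imwrite("pics/ct_stand.png",c(b,340,115,80,70,8))
E
```

```text
(no output)
```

View pics/cs_board.png

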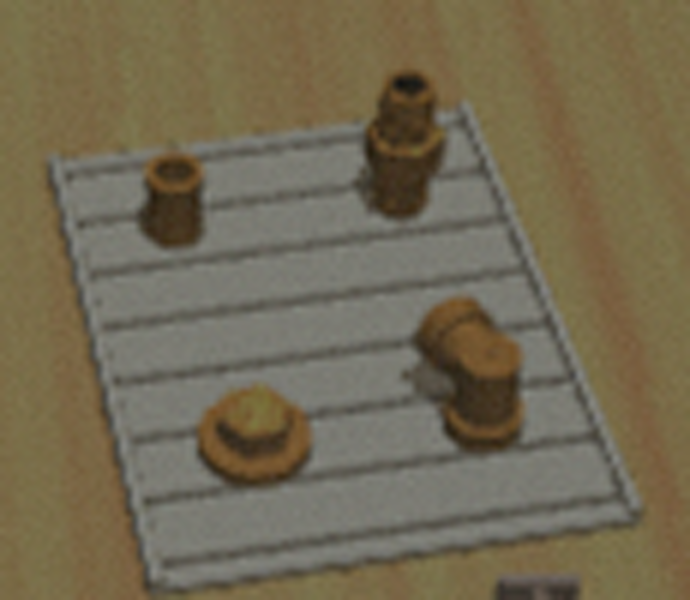

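View pics/ct_board.png

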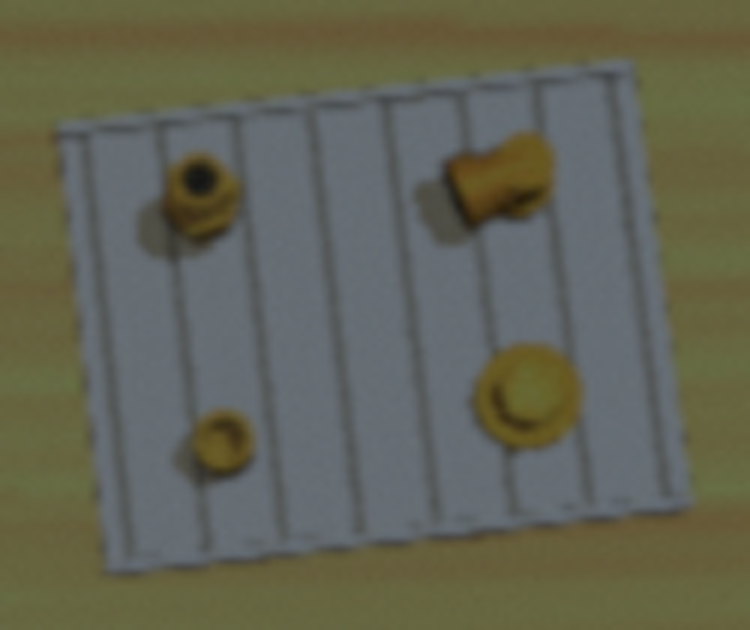

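View pics/cs_stand.png

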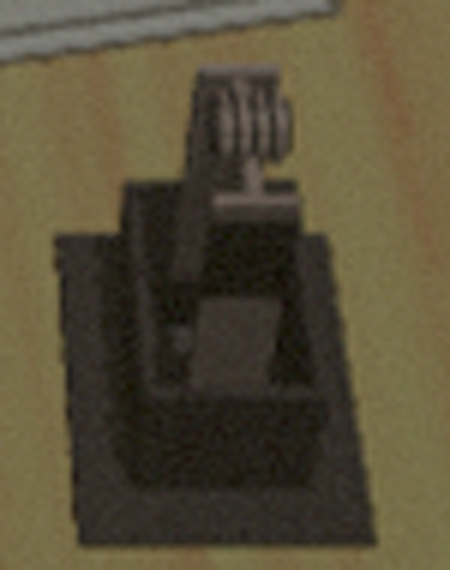

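View pics/ct_stand.png

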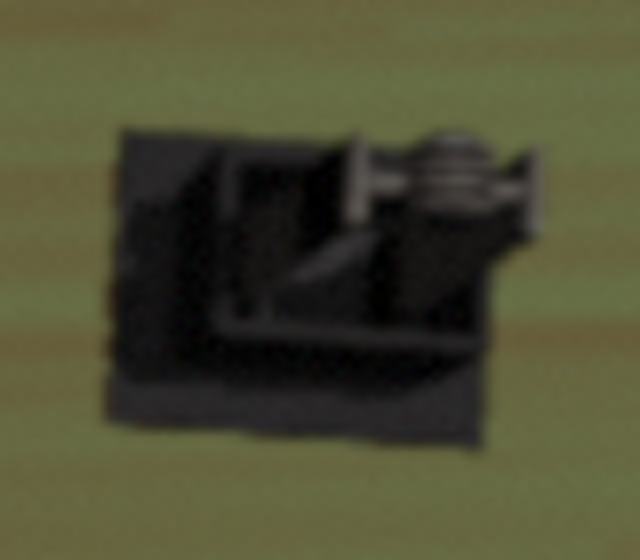

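```bash
python3 - <<'E'
from h import *
s=load("side0.npz");t=load("top0.npz")
def show(n,f,pts,z):
    P=np.array([onz(f,*p,z) for p in pts]); c=P.mean(0)
    print(n,np.round(P[:,:2]*1000,1).tolist(),"c",np.round(c[:2]*1000,1),"edges",[round(np.linalg.norm(P[i]-P[(i+1)%len(P)])*1000,1) for i in range(len(P))],
     "ang",[round(np.degrees(np.arctan2(*(P[(i+1)%len(P)]-P[i])[[1,0]])),1) for i in range(len(P))])
show("stand side",s,[(299.2,279.2),(344.2,279.2),(352.5,330.8),(303.3,330.8)],0.004)
show("stand top",t,[(355.25,131.25),(400,170.9),(353.1,168.1)],0.004)
# colour masks
def hsv(f): return cv2.cvtColor(f["pixels"],cv2.COLOR_BGR2HSV)
for n,f,roi in(("side",s,(222,115,62,45)),("top",t,(110,160,75,75))):
    x,y,w,h=roi
    H=hsv(f)[y:y+h,x:x+w]; m=(H[...,1]<70).astype(np.uint8)*255
    m=cv2.morphologyEx(m,cv2.MORPH_CLOSE,np.ones((5,5)))
    cs,_=cv2.findContours(m,cv2.RETR_EXTERNAL,cv2.CHAIN_APPROX_NONE); c=max(cs,key=cv2.contourArea)
    hull=cv2.convexHull(c); ap=cv2.approxPolyDP(hull,4,True)[:,0]+[x,y]
    print(n,"tray",cv2.contourArea(c),ap.tolist())
    if len(ap)==4:show("tray@26 "+n,f,ap,0.026); show("tray@0 "+n,f,ap,0.0)
for n,f,roi in(("side",s,(258,176,22,24)),("top",t,(236,174,22,20))):
    x,y,w,h=roi
    H=hsv(f)[y:y+h,x:x+w]; m=(H[...,1]>100).astype(np.uint8)*255
    cs,_=cv2.findContours(m,cv2.RETR_EXTERNAL,cv2.CHAIN_APPROX_NONE); c=max(cs,key=cv2.contourArea)
    print(n,"coupling bbox",np.array(cv2.boundingRect(c))+[x,y,0,0],cv2.contourArea(c), "mom",[round(v,2) for v in cv2.minEnclosingCircle(c)[0]],cv2.minEnclosingCircle(c)[1])
    M=cv2.moments(m,True); u,v=M["m10"]/M["m00"]+x,M["m01"]/M["m00"]+y
    print(u,v,np.round(onz(f,u,v,0.022)*1000,1))
E
python3 - <<'E'
import cv2
a=cv2.imread("pics/side0.png");b=cv2.imread("pics/top0.png")
def c(im,x,y,w,h,s): return cv2.resize(im[y:y+h,x:x+w],None,fx=s,fy=s,interpolation=cv2.INTER_CUBIC)
import numpy as np
cv2.imwrite("pics/c_tray.png",np.hstack([c(a,222,113,62,46,6),c(b,114,164,68,46+21,6)[:276]]))
cv2.imwrite("pics/c_coup.png",np.hstack([c(a,254,172,32,32,12),c(b,231,168,32,32,12)]))
E
```

```text
stand side [[539.5, -220.4], [628.2, -228.8], [617.7, -339.7], [529.9, -331.7]] c [ 578.8 -280.2] edges [np.float64(89.1), np.float64(111.5), np.float64(88.1), np.float64(111.7)] ang [np.float64(-5.4), np.float64(-95.4), np.float64(174.8), np.float64(85.1)]
stand top [[628.1, -226.0], [530.3, -327.3], [539.2, -216.6]] c [ 565.9 -256.6] edges [np.float64(140.9), np.float64(111.1), np.float64(89.4)] ang [np.float64(-134.0), np.float64(85.4), np.float64(-6.0)]
side tray 1285.5 [[271, 120], [272, 150], [230, 151], [231, 120]]
tray@26 side [[538.7, 315.0], [526.7, 174.8], [416.8, 181.8], [424.6, 327.1]] c [476.7 249.7] edges [np.float64(140.7), np.float64(110.1), np.float64(145.5), np.float64(114.7)] ang [np.float64(-94.9), np.float64(176.4), np.float64(86.9), np.float64(-6.0)]
tray@0 side [[542.8, 354.2], [530.5, 208.6], [416.4, 215.9], [424.4, 366.7]] c [478.5 286.3] edges [np.float64(146.0), np.float64(114.3), np.float64(151.0), np.float64(119.1)] ang [np.float64(-94.9), np.float64(176.4), np.float64(86.9), np.float64(-6.0)]
top tray 2751.0 [[122, 170], [174, 174], [170, 224], [117, 221]]
tray@26 top [[541.5, 320.6], [529.9, 201.6], [415.5, 210.6], [424.8, 330.3]] c [477.9 265.8] edges [np.float64(119.6), np.float64(114.7), np.float64(120.0), np.float64(117.1)] ang [np.float64(-95.6), np.float64(175.5), np.float64(85.6), np.float64(-4.7)]
tray@0 top [[546.1, 328.5], [534.1, 206.3], [416.7, 215.6], [426.2, 338.5]] c [480.8 272.2] edges [np.float64(122.8), np.float64(117.8), np.float64(123.3), np.float64(120.3)] ang [np.float64(-95.6), np.float64(175.5), np.float64(85.6), np.float64(-4.7)]
side coupling bbox [264 180  10  16] 105.0 mom [10.88, 11.62] 7.675140857696533
267.98214285714283 184.91666666666666 [503.3  44.2  22. ]
top coupling bbox [242 179  10  10] 63.5 mom [10.64, 9.36] 4.953968048095703
246.69230769230768 183.3974358974359 [505.3  35.3  22. ]
```

View pics/c_coup.png

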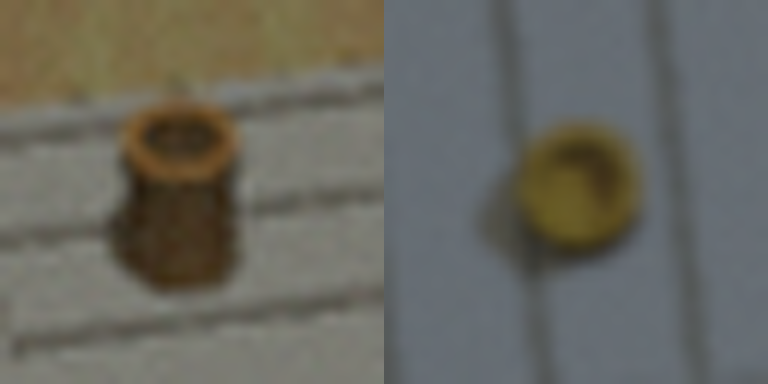

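View pics/c_tray.png

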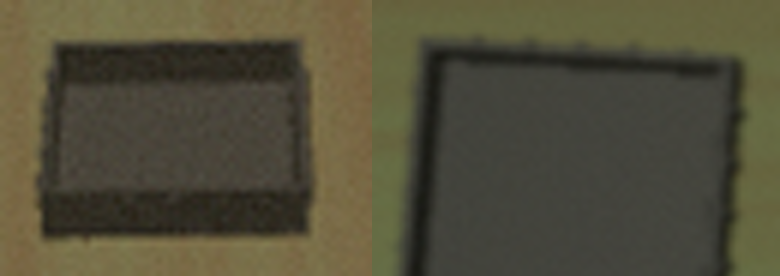

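Run:
```python
from h import *
from scipy.spatial.transform import Rotation as R
s=load("side0.npz");t=load("top0.npz")
print("coupling rim tri",two(s,(268.7,183.2),t,(246.7,182.9)), onz(s,268.7,183.2,.038),onz(t,246.7,182.9,.038))
f=lambda x,y,k,ox,oy:((x+.5)/k-.5+ox,(y+.5)/k-.5+oy)
L=f(358,181,8,340,115);Rr=f(535,193,8,340,115)
for z in(.115,.122,.143):print("top",z,np.round(onz(t,*L,z)*1000,1),np.round(onz(t,*Rr,z)*1000,1))
A=f(240,70,6,290,240);B=f(257,203,6,290,240)
for z in(.115,.122,.143):print("side",z,np.round(onz(s,*A,z)*1000,1),np.round(onz(s,*B,z)*1000,1))
for nm,p,q in(("far",A,L),("near",B,Rr)):print(nm,two(s,p,t,q))
q=robot.get_obs()["tool_rot"];m=R.from_quat(np.array(q)[[1,2,3,0]]).as_matrix();print(m.round(3))
for z in(.026,):
  g=lambda x,y:f(x,y,6,222,113)
  for p in[g(55,42),g(300,42),g(42,190),g(308,190)]:print("tray rim side",np.round(onz(s,*p,z)*1000,1))
  for p in[g(42,235),g(305,235)]:print("tray base side",np.round(onz(s,*p,0)*1000,1))
# board corners
```

```text
coupling rim tri (array([0.50433721, 0.03515123, 0.03558716]), np.float64(0.0004923907722653431)) [0.50382037 0.03242317 0.038     ] [0.50425005 0.03514166 0.038     ]
top 0.115 [ 585.2 -258.   115. ] [ 581.1 -304.8  115. ]
top 0.122 [ 583.5 -255.7  122. ] [ 579.4 -302.1  122. ]
top 0.143 [ 578.4 -248.8  143. ] [ 574.4 -294.   143. ]
side 0.115 [ 584.8 -244.3  115. ] [ 579.8 -292.   115. ]
side 0.122 [ 582.9 -249.8  122. ] [ 578. -297.  122.]
side 0.143 [ 577.4 -266.5  143. ] [ 572.7 -312.   143. ]
far (array([ 0.58188719, -0.25394322,  0.12723306]), np.float64(0.0006262100822842826))
near (array([ 0.57758015, -0.30021367,  0.12664542]), np.float64(0.0013714735671002552))
[[ 0.383 -0.     0.924]
 [-0.924  0.001  0.383]
 [-0.001 -1.     0.   ]]
tray rim side [423.9 329.3  26. ]
tray rim side [540.5 317.   26. ]
tray rim side [414.  211.7  26. ]
tray rim side [531.8 199.6  26. ]
tray base side [412.4 212.9   0. ]
tray base side [530.8 200.8   0. ]
```

I could confuse the coupling (side 269,188; top 247,184) with the nipple (side 307,180), the elbow (side 318,216) and the plug (side 283,228). The close crop shows a short, plain, open round sleeve, so it's the coupling. The dark stand holding the tongs is at side (325,300), and the green decoy is at (189,278). The tray is at side (251,136). Triangulated heights match the given sizes to within a few mm.

>>> send_rows:
  translation:
    - [42, 37, 0]
    - [42, 37, 0]
    - [42, 37, 0]
    - [42, 37, 0]
    - [42, 37, 0]
  spin: [-0.06, -0.06, -0.06, -0.06, -0.06]
  fingers: [0, 0, 0, 0, 0]
  newtons: 20

```text
t: 0.72
tcp_pos: [0.4509, -0.3884, 0.2289]
tool_rot: [0.519, -0.519, 0.482, -0.479]
ft_force: [0.3, -0.8, -0.5]
opening: 1.0
```

>>> send_rows:
  translation:
    - [43, 37, 0]
    - [43, 37, 0]
    - [40, 35, 0]
    - [2, 1, 0]
    - [0, 0, 0]
  spin: [-0.06, -0.06, -0.05, 0, 0]
  fingers: [0, 0, 0, 0, 0]

```text
t: 1.35
tcp_pos: [0.584, -0.2709, 0.227]
tool_rot: [0.476, -0.476, 0.525, -0.521]
ft_force: [-0.7, 0.2, -1.0]
opening: 1.004
```

```bash
cat >> h.py <<'E'
from scipy.spatial.transform import Rotation as R
def st(ptgt=None):
    o=robot.get_obs();m=R.from_quat(np.array(o["tool_rot"])[[1,2,3,0]]).as_matrix()
    p=np.array(o["tcp_pos"])*1000
    print("t",round(o["t"],2),"tcp",p.round(1),"xang",round(np.degrees(np.arctan2(m[1,0],m[0,0])),2),"yaxis",m[:,1].round(3),"F",np.round(o["ft_force"],1),"open",round(o["opening"]*85,1),"j",np.round(o["joint_pos"],2))
    if ptgt is not None: print("to go",(np.array(ptgt)-p).round(1))
    return o
E
python3 -c "
from h import *
st([579.5,-277.5,82])
for n in('side','top'):
  f=grab(n,n+'1');np.savez(n+'1.npz',**f)
a=cv2.imread('pics/side1.png')[190:340,260:400];b=cv2.imread('pics/top1.png')[90:190,330:440]
cv2.imwrite('pics/c1.png',np.hstack([cv2.resize(a,(373,400),interpolation=2),cv2.resize(b,(427,388),interpolation=2)[:388] if 0 else cv2.resize(b,(427,400),interpolation=2)]))
"
```

```text
t 1.35 tcp [ 584.  -270.9  227. ] xang -95.43 yaxis [-0.003  0.004 -1.   ] F [-0.7  0.2 -1. ] open 85.4 j [-0.44  0.39  1.59  0.    1.17  1.23]
to go [  -4.5   -6.6 -145. ]
```

View pics/c1.png

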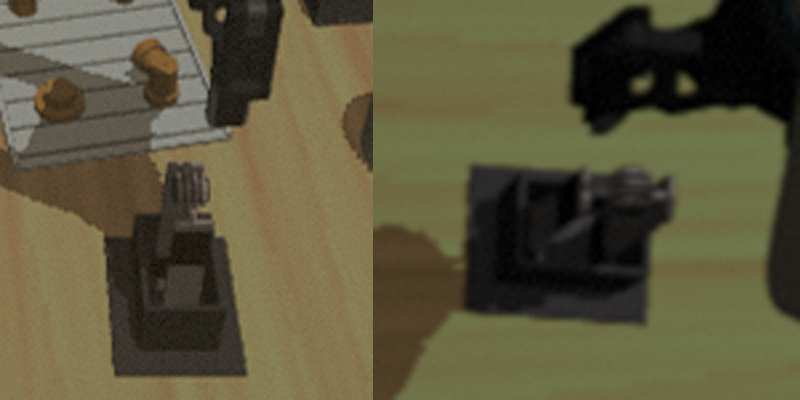

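>>> send_rows:
  translation:
    - [-4.5, -6.5, -20]
    - [0, 0, -40]
    - [0, 0, -40]
    - [0, 0, 0]
    - [0, 0, 0]
  spin: [0, 0, 0, 0, 0]
  fingers: [0, 0, 0, 0, 0]

```text
t: 2.08
tcp_pos: [0.5755, -0.2843, 0.128]
tool_rot: [0.474, -0.473, 0.526, -0.524]
ft_force: [0.1, -0.0, 0.2]
opening: 1.0
```

```bash
python3 -c "
from h import *
st([579.5,-277.5,82])
for n in('side','top'):
  f=grab(n,n+'2');np.savez(n+'2.npz',**f)
a=cv2.imread('pics/side2.png')[190:340,260:400];b=cv2.imread('pics/top2.png')[90:190,330:440]
cv2.imwrite('pics/c2.png',np.hstack([cv2.resize(a,(373,400),interpolation=2),cv2.resize(b,(427,400),interpolation=2)]))
"
```

```text
t 2.08 tcp [ 575.5 -284.3  128. ] xang -95.9 yaxis [-0.     0.002 -1.   ] F [ 0.1 -0.   0.2] open 85.0 j [-0.46  0.49  1.68  0.    0.98  1.21]
to go [  4.    6.8 -46. ]
```

View pics/c2.png

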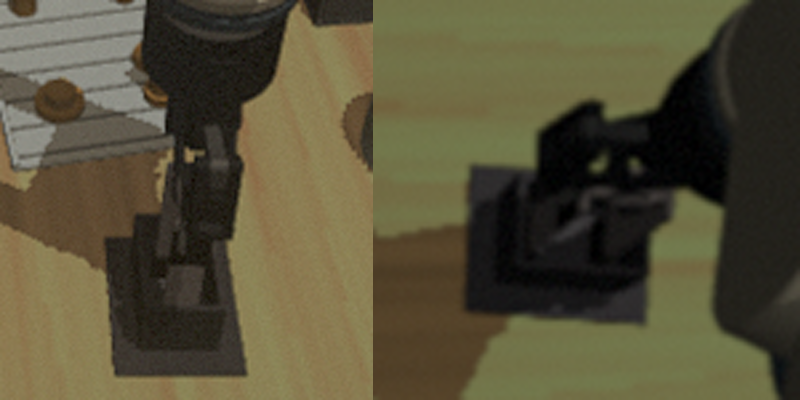

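>>> send_rows:
  translation:
    - [4, 7, 0]
    - [0, 0, 0]
    - [0, 0, -20]
    - [0, 0, -20]
    - [0, 0, 0]
  spin: [0.008, 0, 0, 0, 0]
  fingers: [0, 0, 0, 0, 0]

```text
t: 2.8
tcp_pos: [0.5812, -0.2765, 0.0882]
tool_rot: [-0.477, 0.475, -0.522, 0.524]
ft_force: [-0.1, 1.1, -0.1]
opening: 1.003
```

```bash
python3 -c "
from h import *
st([579.5,-277.5,82])
"
```

```text
t 2.8 tcp [ 581.2 -276.5   88.2] xang -95.34 yaxis [ 0.004  0.    -1.   ] F [-0.1  1.1 -0.1] open 85.3 j [-0.45  0.54  1.7   0.    0.9   1.22]
to go [-1.7 -1.  -6.2]
```

>>> send_rows:
  translation:
    - [-1.5, -1, -5]
    - [0, 0, 0]
    - [0, 0, 0]
    - [0, 0, 0]
    - [0, 0, 0]
  spin: [0, 0, 0, 0, 0]
  fingers: [0.2, 0.36, 0.36, 0.36, 0.36]

```text
t: 3.42
tcp_pos: [0.5802, -0.2779, 0.0838]
tool_rot: [-0.477, 0.475, -0.521, 0.524]
ft_force: [-0.4, -0.4, -0.1]
opening: 0.64
```

>>> send_rows:
  translation:
    - [0, 0, 0]
    - [0, 0, 0]
    - [0, 0, 0]
    - [0, 0, 0]
  spin: [0, 0, 0, 0]
  fingers: [0.42, 0.42, 0.42, 0.42]

```text
t: 3.92
tcp_pos: [0.5804, -0.278, 0.0841]
tool_rot: [-0.477, 0.475, -0.521, 0.524]
ft_force: [-0.9, -0.2, 0.6]
opening: 0.584
```

```bash
python3 -c "
from h import *
st([579.5,-277.5,82])
for n in('side','top'):
  f=grab(n,n+'3');np.savez(n+'3.npz',**f)
a=cv2.imread('pics/side3.png')[190:340,260:400];b=cv2.imread('pics/top3.png')[90:190,330:440]
cv2.imwrite('pics/c3.png',np.hstack([cv2.resize(a,(373,400),interpolation=2),cv2.resize(b,(427,400),interpolation=2)]))
"
```

```text
t 3.92 tcp [ 580.4 -278.    84.1] xang -95.33 yaxis [ 0.005 -0.001 -1.   ] F [-0.9 -0.2  0.6] open 49.7 j [-0.45  0.54  1.71  0.    0.89  1.21]
to go [-0.9  0.5 -2.1]
```

View pics/c3.png

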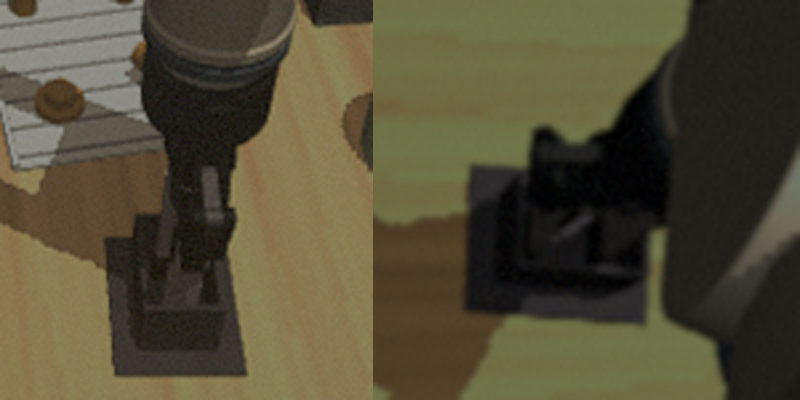

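>>> send_rows:
  translation:
    - [0, 0, 0]
    - [0, 0, 5]
    - [0, 0, 10]
    - [0, 0, 10]
    - [0, 0, 0]
  spin: [0, 0, 0, 0, 0]
  fingers: [0.425, 0.425, 0.425, 0.425, 0.425]

```text
t: 4.65
tcp_pos: [0.58, -0.2778, 0.1107]
tool_rot: [-0.477, 0.475, -0.521, 0.524]
ft_force: [-0.3, -0.2, -2.7]
opening: 0.578
```

```bash
python3 -c "
from h import *
st([579.5,-277.5,82])
for n in('side','top'):
  f=grab(n,n+'4');np.savez(n+'4.npz',**f)
a=cv2.imread('pics/side4.png')[190:340,260:400];b=cv2.imread('pics/top4.png')[90:190,330:440]
cv2.imwrite('pics/c4.png',np.hstack([cv2.resize(a,(373,400),interpolation=2),cv2.resize(b,(427,400),interpolation=2)]))
"
```

```text
t 4.65 tcp [ 580.  -277.8  110.7] xang -95.33 yaxis [ 0.005 -0.001 -1.   ] F [-0.3 -0.2 -2.7] open 49.1 j [-0.45  0.51  1.69  0.    0.94  1.21]
to go [ -0.5   0.3 -28.7]
```

View pics/c4.png

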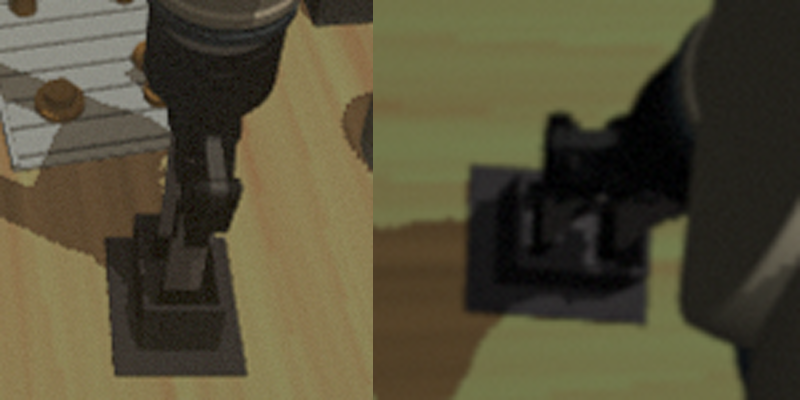

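>>> send_rows:
  translation:
    - [0, 0, 8]
    - [0, 0, 16]
    - [0, 0, 18]
    - [0, 0, 18]
    - [0, 0, 8]
  spin: [0, 0, 0, 0, 0]
  fingers: [0.425, 0.425, 0.425, 0.425, 0.425]

```text
t: 5.38
tcp_pos: [0.5792, -0.2775, 0.1825]
tool_rot: [-0.477, 0.475, -0.522, 0.524]
ft_force: [0.0, 0.4, -3.0]
opening: 0.573
```

>>> send_rows:
  translation:
    - [-4, 15, 0]
    - [-6, 25, 0]
    - [-7, 30, 0]
    - [-7, 30, 0]
    - [-7, 30, 0]
  spin: [0, 0, 0, 0, 0]
  fingers: [0.425, 0.425, 0.425, 0.425, 0.425]

```text
t: 6.0
tcp_pos: [0.5437, -0.1391, 0.1808]
tool_rot: [0.476, -0.475, 0.524, -0.523]
ft_force: [0.1, -1.0, -2.5]
opening: 0.577
```

>>> send_rows:
  translation:
    - [-7, 30, 0]
    - [-7, 30, 0]
    - [-7, 30, 0]
    - [-7, 25, 0]
    - [-4, 15, 0]
  spin: [0, 0, 0, 0, 0]
  fingers: [0.425, 0.425, 0.425, 0.425, 0.425]

```text
t: 6.62
tcp_pos: [0.5023, 0.0033, 0.1774]
tool_rot: [0.476, -0.478, 0.525, -0.519]
ft_force: [0.7, -0.4, -2.9]
opening: 0.575
```

>>> send_rows:
  translation:
    - [0, 0, 0]
    - [0, 0, 0]
  spin: [0, 0]
  fingers: [0.425, 0.425]

```text
t: 6.88
tcp_pos: [0.5012, 0.0046, 0.177]
tool_rot: [0.476, -0.479, 0.525, -0.518]
ft_force: [0.1, -0.4, -2.6]
opening: 0.572
```

```bash
python3 -c "
from h import *
st([504.3,33.8,90])
for n in('side','top'):
  f=grab(n,n+'5');np.savez(n+'5.npz',**f)
"
```

```text
t 6.88 tcp [501.2   4.6 177. ] xang -95.04 yaxis [-0.009  0.004 -1.   ] F [ 0.1 -0.4 -2.6] open 48.7 j [0.   0.23 1.94 0.01 0.98 1.66]
to go [  3.1  29.2 -87. ]
```

View pics/side5.png

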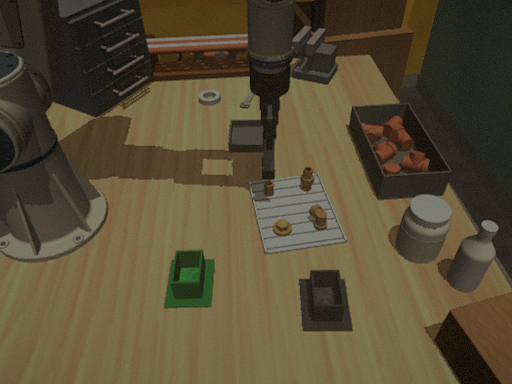

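View pics/top5.png

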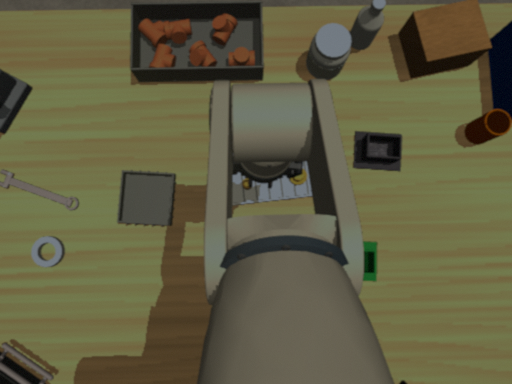

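>>> send_rows:
  translation:
    - [1, 12, 0]
    - [2, 15, 0]
    - [0, 1, -15]
    - [0, 0, -15]
    - [0, 0, -15]
  spin: [0, 0, 0, 0, 0]
  fingers: [0.425, 0.425, 0.425, 0.425, 0.425]

```text
t: 7.6
tcp_pos: [0.5055, 0.0334, 0.1295]
tool_rot: [0.476, -0.478, 0.525, -0.519]
ft_force: [-0.7, -0.7, -2.0]
opening: 0.579
```

>>> send_rows:
  translation:
    - [0, 0, 0]
    - [0, 0, 0]
  spin: [0, 0]
  fingers: [0.425, 0.425]

```text
t: 7.85
tcp_pos: [0.5042, 0.033, 0.1275]
tool_rot: [0.475, -0.479, 0.526, -0.518]
ft_force: [-0.1, -0.7, -2.6]
opening: 0.575
```

```bash
python3 -c "
from h import *
st([504.3,33.8,90])
for n in('side','top'):
  f=grab(n,n+'6');np.savez(n+'6.npz',**f)
a=cv2.imread('pics/side6.png')[110:220,220:330];b=cv2.imread('pics/top6.png')[130:230,200:310]
cv2.imwrite('pics/c6.png',np.hstack([cv2.resize(a,(440,440),interpolation=2),cv2.resize(b,(352,440*1),interpolation=2)]) if 0 else np.hstack([cv2.resize(a,(400,400),interpolation=2),cv2.resize(b,(400,400*100//110),interpolation=2) if 0 else cv2.resize(np.pad(b,((0,10),(0,0),(0,0))),(400,400),interpolation=2)]))
"
```

```text
t 7.85 tcp [504.2  33.  127.5] xang -95.19 yaxis [-0.011  0.004 -1.   ] F [-0.1 -0.7 -2.6] open 48.9 j [0.06 0.31 1.97 0.01 0.87 1.72]
to go [  0.1   0.8 -37.5]
```

View pics/c6.png

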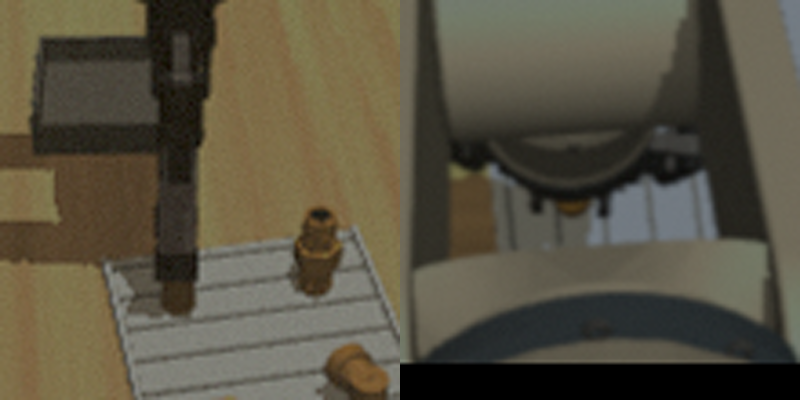

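```bash
python3 -c "
from h import *
f=load('side6.npz');t=load('top6.npz')
a=np.radians(-5.3);ex=np.array([np.cos(a),np.sin(a),0]);ey=np.array([-np.sin(a),np.cos(a),0])
c=np.array([.5042-.0009,.033,.0475])
for x in(-.014,0,.014):print('jaw',proj(f,c+ex*x-ey*.0245))
for x in(-.012,0,.012):print('coup',proj(f,[.5043+x,.0338,.038]),proj(f,[.5043+x,.0338,.006]))
g=lambda x,y:((x+.5)/3.636-.5+220,(y+.5)/3.636-.5+110)
print('meas jaw',g(155,280),g(197,280),'coup',g(162,300),g(196,300))
im=f['pixels'];cv2.imwrite('pics/c6b.png',cv2.resize(im[165:205,250:290],None,fx=14,fy=14,interpolation=2))
"
```

```text
jaw [262.44727004 187.09563883]
jaw [268.52709423 187.06753331]
jaw [274.60979568 187.03941449]
coup [263.78246711 183.1367691 ] [263.87945706 193.03578578]
coup [268.84423275 182.79959383] [268.83451337 192.69987362]
coup [273.89989979 182.46282479] [273.78372536 192.36435765]
meas jaw (262.26677667766774, 186.64521452145215) (273.8179317931793, 186.64521452145215) coup (264.1919691969197, 192.14576457645762) (273.542904290429, 192.14576457645762)
```

View pics/c6b.png

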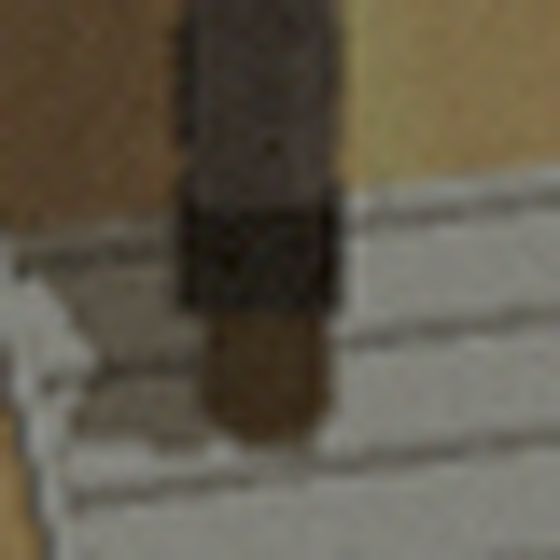

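>>> send_rows:
  translation:
    - [0, 0.5, -10]
    - [0, 0, -12]
    - [0, 0, -10]
    - [0, 0, 0]
  spin: [0, 0, 0, 0]
  fingers: [0.425, 0.425, 0.425, 0.425]

```text
t: 8.45
tcp_pos: [0.5045, 0.0334, 0.094]
tool_rot: [0.475, -0.478, 0.526, -0.519]
ft_force: [0.3, 1.2, -2.8]
opening: 0.579
```

```bash
python3 -c "
from h import *
st([504.3,33.8,90])
f=grab('side','side7');t=grab('top','top7')
cv2.imwrite('pics/c7.png',np.hstack([cv2.resize(f['pixels'][160:210,245:295],None,fx=8,fy=8,interpolation=2),cv2.resize(t['pixels'][155:205,225:275],None,fx=8,fy=8,interpolation=2)]))
"
```

```text
t 8.45 tcp [504.5  33.4  94. ] xang -95.21 yaxis [-0.009  0.004 -1.   ] F [ 0.3  1.2 -2.8] open 49.2 j [0.06 0.36 1.99 0.01 0.8  1.72]
to go [-0.2  0.4 -4. ]
```

View pics/c7.png

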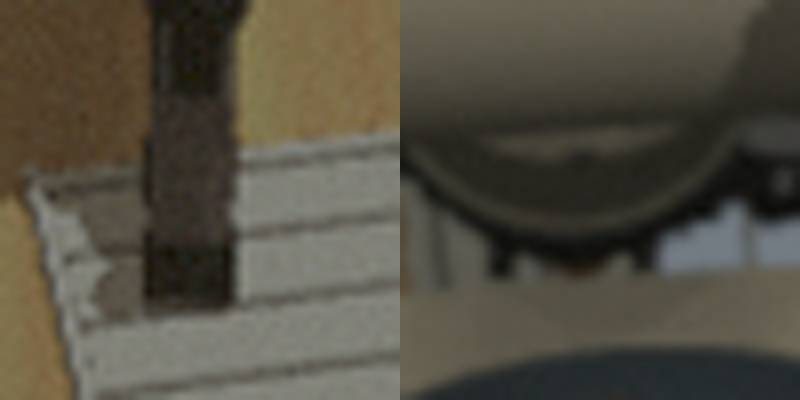

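>>> send_rows:
  translation:
    - [0, 0, -3.5]
    - [0, 0, 0]
    - [0, 0, 0]
    - [0, 0, 0]
    - [0, 0, 0]
  spin: [0, 0, 0, 0, 0]
  fingers: [0.425, 0.425, 0.47, 0.51, 0.54]

```text
t: 9.18
tcp_pos: [0.5058, 0.0335, 0.092]
tool_rot: [0.476, -0.477, 0.525, -0.52]
ft_force: [-0.2, -0.9, -2.8]
opening: 0.461
```

>>> send_rows:
  translation:
    - [0, 0, 0]
    - [0, 0, 0]
    - [0, 0, 0]
    - [0, 0, 0]
  spin: [0, 0, 0, 0]
  fingers: [0.58, 0.62, 0.62, 0.62]
  newtons: 25

```text
t: 9.68
tcp_pos: [0.5059, 0.0335, 0.092]
tool_rot: [0.476, -0.477, 0.525, -0.52]
ft_force: [-0.7, 0.1, -1.7]
opening: 0.453
```

```bash
python3 -c "
from h import *
st([504.3,33.8,90])
"
```

```text
t 9.68 tcp [505.9  33.5  92. ] xang -95.2 yaxis [-0.006  0.004 -1.   ] F [-0.7  0.1 -1.7] open 38.5 j [0.06 0.36 1.99 0.01 0.79 1.72]
to go [-1.6  0.3 -2. ]
```

>>> send_rows:
  translation:
    - [0, 0, 8]
    - [0, 0, 12]
    - [0, 0, 15]
    - [0, 0, 15]
    - [0, 0, 0]
  spin: [0, 0, 0, 0, 0]
  fingers: [0.62, 0.62, 0.62, 0.62, 0.62]

```text
t: 10.3
tcp_pos: [0.5064, 0.0335, 0.1467]
tool_rot: [0.477, -0.477, 0.524, -0.52]
ft_force: [-0.6, -0.2, -2.1]
opening: 0.457
```

```bash
python3 -c "
from h import *
st([477.7,265.5,100])
f=grab('side','side8');t=grab('top','top8')
cv2.imwrite('pics/c8.png',np.hstack([cv2.resize(f['pixels'][140:210,225:295],None,fx=5.7,fy=5.7,interpolation=2),cv2.resize(t['pixels'][145:215,215:285],None,fx=5.7,fy=5.7,interpolation=2)]))
"
```

```text
t 10.3 tcp [506.4  33.5 146.7] xang -95.2 yaxis [-0.004  0.005 -1.   ] F [-0.6 -0.2 -2.1] open 38.9 j [0.06 0.28 1.96 0.01 0.91 1.72]
to go [-28.7 232.  -46.7]
```

View pics/c8.png

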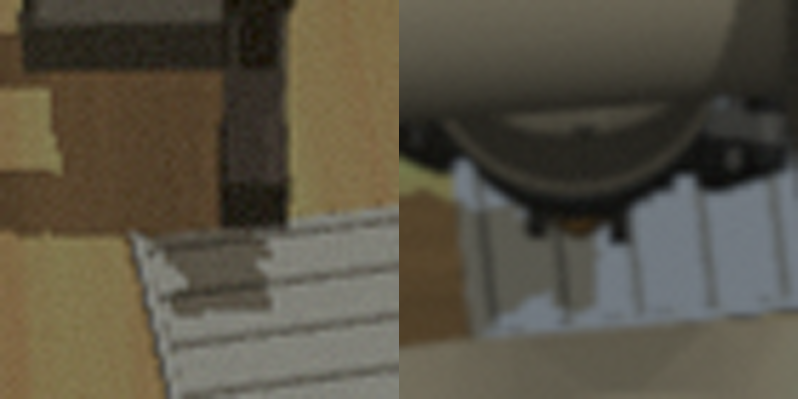

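>>> send_rows:
  translation:
    - [-2, 12, 2]
    - [-3, 25, 2]
    - [-4, 30, 0]
    - [-4, 30, 0]
    - [-4, 30, 0]
  spin: [0, 0, 0, 0, 0]
  fingers: [0.62, 0.62, 0.62, 0.62, 0.62]

```text
t: 11.02
tcp_pos: [0.4855, 0.1648, 0.1472]
tool_rot: [0.474, -0.478, 0.527, -0.519]
ft_force: [0.1, 0.5, -3.0]
opening: 0.451
```

>>> send_rows:
  translation:
    - [-3, 30, 0]
    - [-3, 27, 0]
    - [-2, 20, 0]
    - [-1, 8, 0]
    - [0, 0, 0]
  spin: [0, 0, 0, 0, 0]
  fingers: [0.62, 0.62, 0.62, 0.62, 0.62]

```text
t: 11.65
tcp_pos: [0.4724, 0.2564, 0.1448]
tool_rot: [0.473, -0.48, 0.527, -0.518]
ft_force: [-0.1, -0.6, -2.2]
opening: 0.456
```

```bash
python3 -c "
from h import *
st([477.7,265.5,90])
f=grab('side','side9');t=grab('top','top9')
np.savez('side9.npz',**f);np.savez('top9.npz',**t)
cv2.imwrite('pics/c9.png',np.hstack([cv2.resize(f['pixels'][80:170,205:295],None,fx=4.4,fy=4.4,interpolation=2),cv2.resize(t['pixels'][150:240,105:195],None,fx=4.4,fy=4.4,interpolation=2)]))
"
```

```text
t 11.65 tcp [472.4 256.4 144.8] xang -95.2 yaxis [-0.016  0.003 -1.   ] F [-0.1 -0.6 -2.2] open 38.8 j [0.49 0.33 1.89 0.01 0.94 2.14]
to go [  5.3   9.1 -54.8]
```

View pics/c9.png

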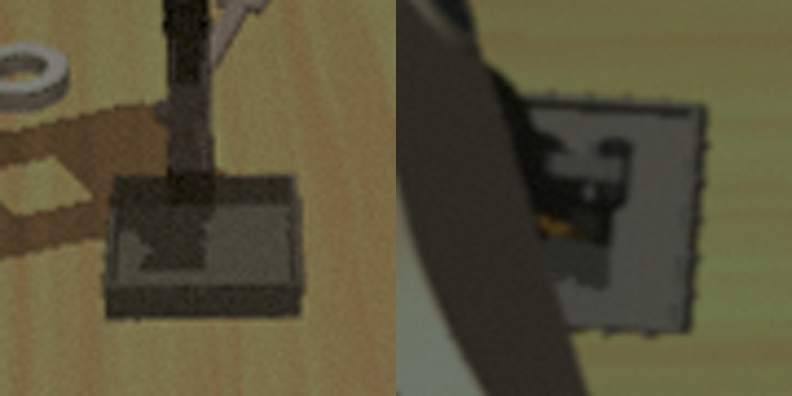

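>>> send_rows:
  translation:
    - [5, 8, -8]
    - [0, 1, -12]
    - [0, 0, -12]
    - [0, 0, -10]
    - [0, 0, 0]
  spin: [0, 0, 0, 0, 0]
  fingers: [0.62, 0.62, 0.62, 0.62, 0.62]

```text
t: 12.38
tcp_pos: [0.4777, 0.2632, 0.0989]
tool_rot: [0.472, -0.48, 0.528, -0.518]
ft_force: [-0.4, 0.2, -2.7]
opening: 0.459
```

```bash
python3 -c "
from h import *
st([477.7,265.5,90])
"
```

```text
t 12.38 tcp [477.7 263.2  98.9] xang -95.4 yaxis [-0.018  0.001 -1.   ] F [-0.4  0.2 -2.7] open 39.0 j [0.49 0.4  1.9  0.01 0.85 2.15]
to go [ 0.   2.3 -8.9]
```

>>> send_rows:
  translation:
    - [0, 0, -3]
    - [0, 0, -2]
    - [0, 0, -1]
    - [0, 0, 0]
  spin: [0, 0, 0, 0]
  fingers: [0.62, 0.62, 0.62, 0.62]

```text
t: 12.88
tcp_pos: [0.4782, 0.2634, 0.0932]
tool_rot: [0.472, -0.48, 0.527, -0.519]
ft_force: [0.9, -0.4, -2.8]
opening: 0.456
```

```bash
python3 -c "
from h import *
st([477.7,265.5,90])
"
```

```text
t 12.88 tcp [478.2 263.4  93.2] xang -95.4 yaxis [-0.016  0.002 -1.   ] F [ 0.9 -0.4 -2.8] open 38.8 j [0.49 0.41 1.91 0.01 0.84 2.15]
to go [-0.5  2.1 -3.2]
```

>>> send_rows:
  translation:
    - [0, 0, -1]
    - [0, 0, -1]
    - [0, 0, 0]
  spin: [0, 0, 0]
  fingers: [0.62, 0.62, 0.62]

```text
t: 13.25
tcp_pos: [0.4784, 0.2635, 0.0914]
tool_rot: [0.472, -0.479, 0.527, -0.519]
ft_force: [-0.5, -0.2, -3.3]
opening: 0.458
```

>>> send_rows:
  translation:
    - [0, 0, -0.7]
    - [0, 0, 0]
  spin: [0, 0]
  fingers: [0.62, 0.62]

```text
t: 13.5
tcp_pos: [0.4784, 0.2636, 0.0907]
tool_rot: [0.472, -0.479, 0.527, -0.519]
ft_force: [-0.1, 0.7, -3.3]
opening: 0.454
```

```bash
python3 -c "
from h import *
st([477.7,265.5,90])
"
```

```text
t 13.5 tcp [478.4 263.6  90.7] xang -95.4 yaxis [-0.016  0.002 -1.   ] F [-0.1  0.7 -3.3] open 38.6 j [0.49 0.42 1.91 0.01 0.83 2.15]
to go [-0.7  1.9 -0.7]
```

>>> send_rows:
  translation:
    - [0, 0, -0.7]
    - [0, 0, 0]
  spin: [0, 0]
  fingers: [0.62, 0.62]

```text
t: 13.75
tcp_pos: [0.4785, 0.2636, 0.0901]
tool_rot: [0.472, -0.479, 0.527, -0.519]
ft_force: [-0.2, -1.0, -1.9]
opening: 0.455
```

>>> send_rows:
  translation:
    - [0, 0, -0.7]
    - [0, 0, 0]
  spin: [0, 0]
  fingers: [0.62, 0.62]

```text
t: 14.0
tcp_pos: [0.4785, 0.2636, 0.0901]
tool_rot: [0.472, -0.479, 0.527, -0.519]
ft_force: [-0.4, 0.8, -2.5]
opening: 0.459
```

```bash
python3 -c "
from h import *
st([477.7,265.5,90])
f=grab('side','side10');t=grab('top','top10')
cv2.imwrite('pics/c10.png',np.hstack([cv2.resize(f['pixels'][80:170,205:295],None,fx=4.4,fy=4.4,interpolation=2),cv2.resize(t['pixels'][150:240,105:195],None,fx=4.4,fy=4.4,interpolation=2)]))
"
```

```text
t 14.0 tcp [478.5 263.6  90.1] xang -95.39 yaxis [-0.016  0.002 -1.   ] F [-0.4  0.8 -2.5] open 39.0 j [0.49 0.42 1.91 0.01 0.83 2.15]
to go [-0.8  1.9 -0.1]
```

View pics/c10.png

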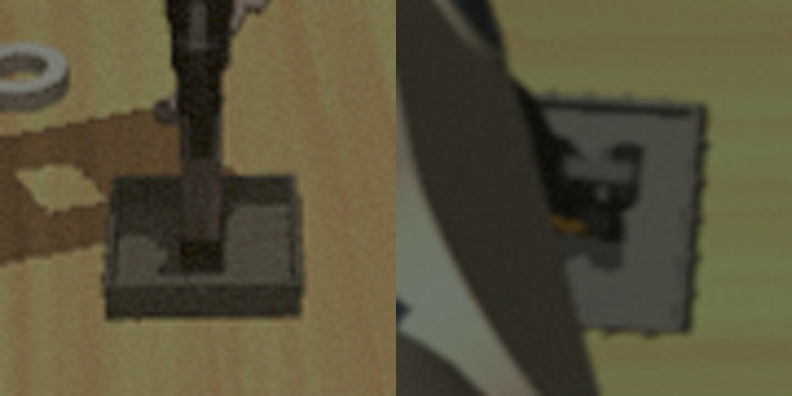

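>>> send_rows:
  translation:
    - [0, 0, -1]
    - [0, 0, 0]
  spin: [0, 0]
  fingers: [0.62, 0.62]

```text
t: 14.35
tcp_pos: [0.4786, 0.2636, 0.0901]
tool_rot: [0.472, -0.479, 0.527, -0.519]
ft_force: [-1.3, 0.8, -1.7]
opening: 0.455
```

>>> send_rows:
  translation:
    - [0, 0, -1]
    - [0, 0, 0]
  spin: [0, 0]
  fingers: [0.62, 0.62]

```text
t: 14.6
tcp_pos: [0.4787, 0.2637, 0.0901]
tool_rot: [0.473, -0.479, 0.527, -0.519]
ft_force: [-1.3, -1.4, -0.4]
opening: 0.457
```

>>> send_rows:
  translation:
    - [0, 0, 0]
    - [0, 0, 0]
    - [0, 0, 0]
    - [0, 0, 0]
    - [0, 0, 0]
  spin: [0, 0, 0, 0, 0]
  fingers: [0.54, 0.51, 0.48, 0.45, 0.42]

```text
t: 15.22
tcp_pos: [0.4789, 0.2638, 0.0892]
tool_rot: [0.473, -0.479, 0.527, -0.519]
ft_force: [0.2, 0.1, -2.9]
opening: 0.576
```

>>> send_rows:
  translation:
    - [0, 0, 0]
    - [0, 0, 0]
  spin: [0, 0]
  fingers: [0.42, 0.42]

```text
t: 15.48
tcp_pos: [0.479, 0.2638, 0.0891]
tool_rot: [0.473, -0.479, 0.527, -0.519]
ft_force: [0.4, -0.0, -2.0]
opening: 0.581
```

```bash
python3 -c "
from h import *
st([477.7,265.5,90])
f=grab('side','side11');t=grab('top','top11')
cv2.imwrite('pics/c11.png',np.hstack([cv2.resize(f['pixels'][80:170,205:295],None,fx=4.4,fy=4.4,interpolation=2),cv2.resize(t['pixels'][150:240,105:195],None,fx=4.4,fy=4.4,interpolation=2)]))
"
```

```text
t 15.47 tcp [479.  263.8  89.1] xang -95.39 yaxis [-0.015  0.003 -1.   ] F [ 0.4 -0.  -2. ] open 49.4 j [0.49 0.42 1.91 0.01 0.83 2.15]
to go [-1.3  1.7  0.9]
```

View pics/c11.png

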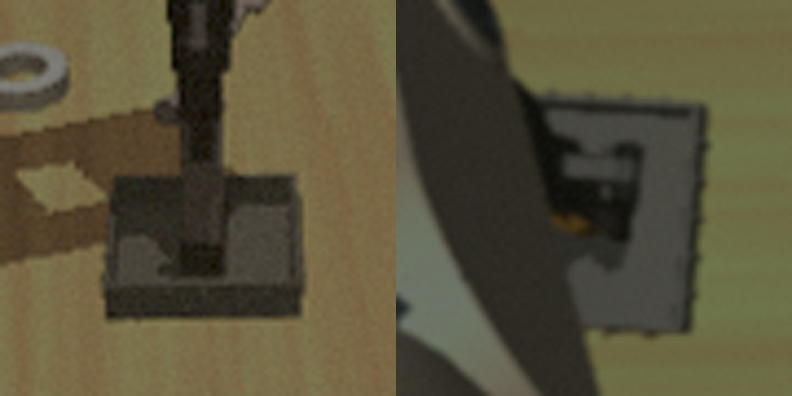

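>>> send_rows:
  translation:
    - [0, 0, 3]
    - [0, 0, 6]
    - [0, 0, 8]
    - [0, 0, 10]
    - [0, 0, 12]
  spin: [0, 0, 0, 0, 0]
  fingers: [0.42, 0.42, 0.42, 0.42, 0.42]

```text
t: 16.2
tcp_pos: [0.4787, 0.2636, 0.1304]
tool_rot: [0.472, -0.479, 0.527, -0.519]
ft_force: [-0.1, 0.5, -2.7]
opening: 0.576
```

```bash
python3 -c "
from h import *
st([580.2,-278,84])
f=grab('side','side12');t=grab('top','top12')
cv2.imwrite('pics/c12.png',np.hstack([cv2.resize(f['pixels'][80:170,205:295],None,fx=4.4,fy=4.4,interpolation=2),cv2.resize(t['pixels'][150:240,105:195],None,fx=4.4,fy=4.4,interpolation=2)]))
"
```

```text
t 16.2 tcp [478.7 263.6 130.4] xang -95.39 yaxis [-0.016  0.002 -1.   ] F [-0.1  0.5 -2.7] open 48.9 j [0.49 0.36 1.88 0.01 0.91 2.15]
to go [ 101.5 -541.6  -46.4]
```

View pics/c12.png

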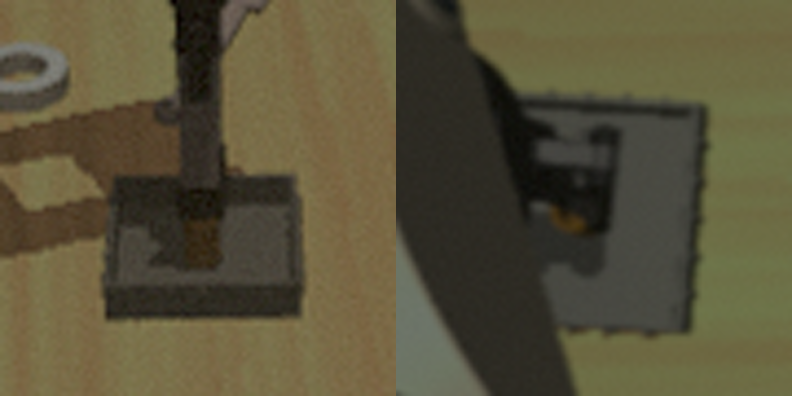

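>>> send_rows:
  translation:
    - [0, 0, 15]
    - [0, 0, 20]
    - [0, -5, 18]
    - [4, -20, 0]
    - [5, -30, 0]
  spin: [0, 0, 0, 0, 0]
  fingers: [0.425, 0.425, 0.425, 0.425, 0.425]

```text
t: 16.92
tcp_pos: [0.4886, 0.2081, 0.1879]
tool_rot: [0.474, -0.479, 0.526, -0.518]
ft_force: [0.1, -0.3, -2.4]
opening: 0.575
```

>>> send_rows:
  translation:
    - [6, -33, 0]
    - [6, -33, 0]
    - [6, -33, 0]
    - [6, -33, 0]
    - [6, -33, 0]
  spin: [0, 0, 0, 0, 0]
  fingers: [0.425, 0.425, 0.425, 0.425, 0.425]

```text
t: 17.55
tcp_pos: [0.5167, 0.0324, 0.1853]
tool_rot: [0.473, -0.481, 0.526, -0.518]
ft_force: [0.8, 0.3, -2.6]
opening: 0.578
```

>>> send_rows:
  translation:
    - [6, -33, 0]
    - [6, -33, 0]
    - [6, -33, 0]
    - [6, -33, 0]
    - [6, -33, 0]
  spin: [0, 0, 0, 0, 0]
  fingers: [0.425, 0.425, 0.425, 0.425, 0.425]

```text
t: 18.18
tcp_pos: [0.5428, -0.1435, 0.1822]
tool_rot: [0.471, -0.482, 0.528, -0.517]
ft_force: [0.0, -0.7, -2.6]
opening: 0.575
```

```bash
python3 -c "
from h import *
st([581.5,-278,84])
f=load('side5.npz');t=load('top5.npz')
cv2.imwrite('pics/c13.png',np.hstack([cv2.resize(f['pixels'][260:335,290:365],None,fx=5.3,fy=5.3,interpolation=2),cv2.resize(t['pixels'][115:190,340:415],None,fx=5.3,fy=5.3,interpolation=2)]))
"
```

```text
t 18.18 tcp [ 542.8 -143.5  182.2] xang -95.33 yaxis [-0.022  0.001 -1.   ] F [ 0.  -0.7 -2.6] open 48.8 j [-0.26  0.32  1.8  -0.01  1.04  1.41]
to go [  38.7 -134.5  -98.2]
```

View pics/c13.png

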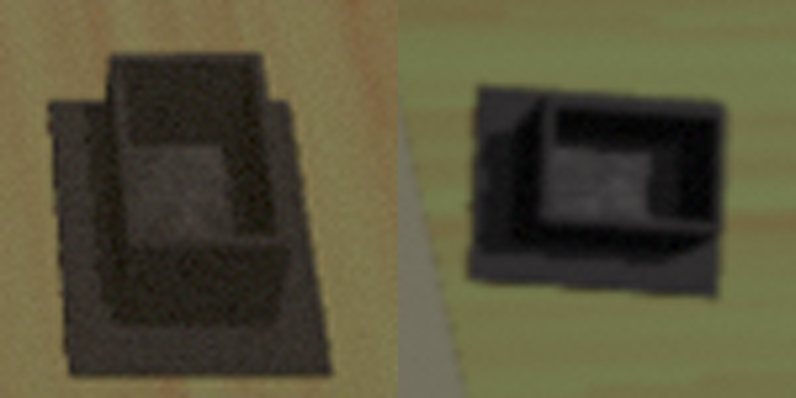

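>>> send_rows:
  translation:
    - [8, -33, 0]
    - [10, -33, 0]
    - [10, -30, 0]
    - [8, -20, 0]
    - [4, -12, 0]
  spin: [0, 0, 0, 0, 0]
  fingers: [0.425, 0.425, 0.425, 0.425, 0.425]

```text
t: 18.8
tcp_pos: [0.5784, -0.2812, 0.1787]
tool_rot: [0.469, -0.482, 0.531, -0.516]
ft_force: [1.0, 0.6, -2.9]
opening: 0.577
```

>>> send_rows:
  translation:
    - [0, 0, 0]
    - [0, 0, 0]
  spin: [0, 0]
  fingers: [0.425, 0.425]

```text
t: 19.05
tcp_pos: [0.5778, -0.2809, 0.1781]
tool_rot: [0.468, -0.482, 0.531, -0.516]
ft_force: [-0.6, -0.0, -1.5]
opening: 0.578
```

```bash
python3 -c "
from h import *
st([582,-278,84])
"
```

```text
t 19.05 tcp [ 577.8 -280.9  178.1] xang -95.58 yaxis [-0.029  0.004 -1.   ] F [-0.6 -0.  -1.5] open 49.1 j [-0.45  0.45  1.62 -0.01  1.1   1.22]
to go [  4.2   2.9 -94.1]
```

>>> send_rows:
  translation:
    - [5, 3, 0]
    - [0, 0, 0]
    - [0, 0, -15]
    - [0, 0, -12]
    - [0, 0, 0]
  spin: [0.003, 0, 0, 0, 0]
  fingers: [0.425, 0.425, 0.425, 0.425, 0.425]

```text
t: 19.68
tcp_pos: [0.5827, -0.2751, 0.1488]
tool_rot: [0.47, -0.483, 0.531, -0.514]
ft_force: [0.0, 0.5, -2.7]
opening: 0.575
```

```bash
python3 -c "
from h import *
st([582.9,-278,84])
f=grab('side','side14');t=grab('top','top14')
cv2.imwrite('pics/c14.png',np.hstack([cv2.resize(f['pixels'][220:340,265:385],None,fx=3.3,fy=3.3,interpolation=2),cv2.resize(t['pixels'][80:200,320:440],None,fx=3.3,fy=3.3,interpolation=2)]))
"
```

```text
t 19.68 tcp [ 582.7 -275.1  148.8] xang -95.24 yaxis [-0.03   0.004 -1.   ] F [ 0.   0.5 -2.7] open 48.9 j [-0.44  0.48  1.64 -0.01  1.05  1.23]
to go [  0.2  -2.9 -64.8]
```

View pics/c14.png

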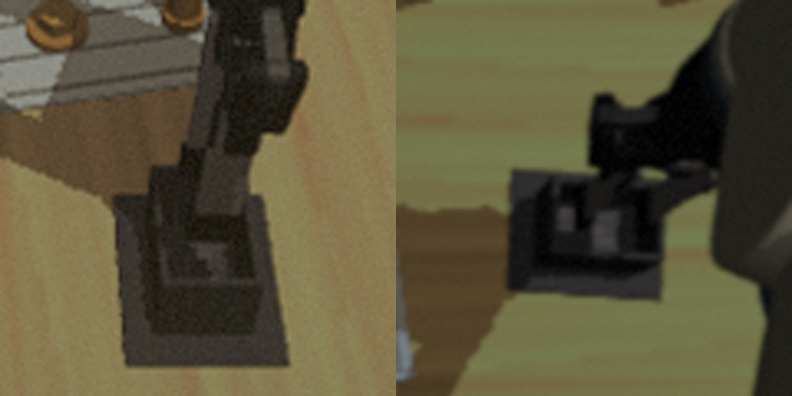

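```bash
python3 -c "
from h import *
f=grab('side','side15');np.savez('side15.npz',**f)
a=np.radians(-5.3);ex=np.array([np.cos(a),np.sin(a),0]);ey=np.array([-np.sin(a),np.cos(a),0])
c=np.array([.5827-.0024,-.2751,.069])
for x in(-.014,0,.014):print('jaw',proj(f,c+ex*x-ey*.0245))
cv2.imwrite('pics/c15.png',cv2.resize(f['pixels'][235:310,300:360],None,fx=8,fy=8,interpolation=2))
"
```

```text
jaw [321.63227111 292.7781646 ]
jaw [329.63233262 292.774089  ]
jaw [337.63736482 292.77001086]
```

View pics/c15.png

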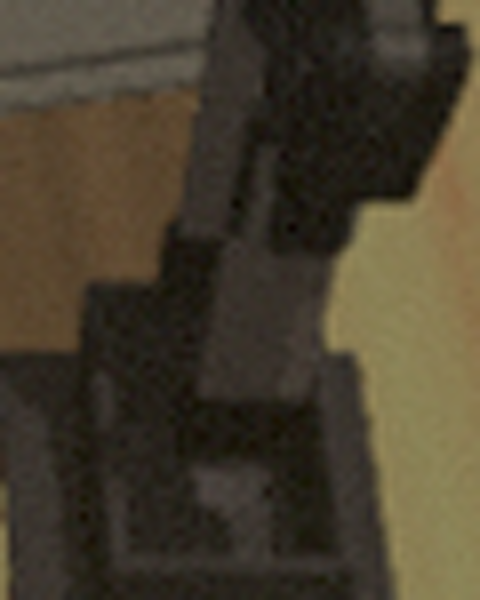

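>>> send_rows:
  translation:
    - [-1, -3, 0]
    - [0, 0, -12]
    - [0, 0, -15]
    - [0, 0, -15]
    - [0, 0, 0]
  spin: [0, 0, 0, 0, 0]
  fingers: [0.425, 0.425, 0.425, 0.425, 0.425]

```text
t: 20.45
tcp_pos: [0.5823, -0.279, 0.1055]
tool_rot: [0.47, -0.483, 0.53, -0.515]
ft_force: [-1.0, -0.4, -1.9]
opening: 0.57
```

```bash
python3 -c "
from h import *
st([582.4,-278,84])
f=grab('side','side16');t=grab('top','top16')
cv2.imwrite('pics/c16.png',np.hstack([cv2.resize(f['pixels'][220:340,265:385],None,fx=3.3,fy=3.3,interpolation=2),cv2.resize(t['pixels'][80:200,320:440],None,fx=3.3,fy=3.3,interpolation=2)]))
"
```

```text
t 20.45 tcp [ 582.3 -279.   105.5] xang -95.28 yaxis [-0.028  0.003 -1.   ] F [-1.  -0.4 -1.9] open 48.4 j [-0.44  0.53  1.66 -0.01  0.97  1.22]
to go [  0.1   1.  -21.5]
```

View pics/c16.png

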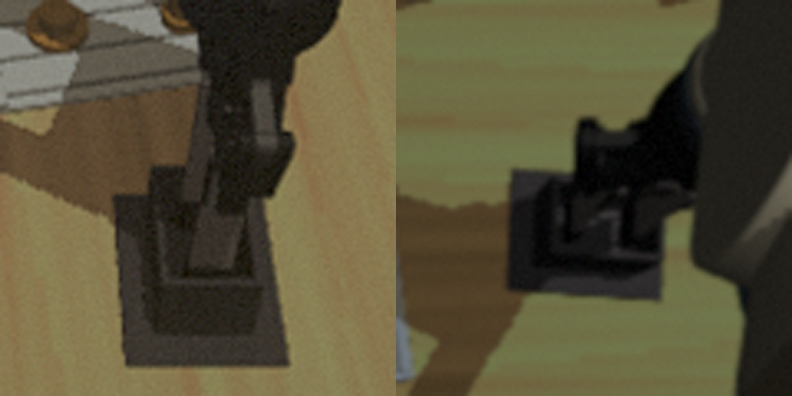

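>>> send_rows:
  translation:
    - [0, 0.5, -8]
    - [0, 0, -6]
    - [0, 0, -2]
    - [0, 0, 0]
  spin: [0, 0, 0, 0]
  fingers: [0.425, 0.425, 0.425, 0.425]

```text
t: 21.05
tcp_pos: [0.584, -0.2792, 0.091]
tool_rot: [0.471, -0.482, 0.528, -0.516]
ft_force: [-0.3, -0.7, -2.6]
opening: 0.578
```

>>> send_rows:
  translation:
    - [0, 0, -1.5]
    - [0, 0, -1.5]
    - [0, 0, 0]
  spin: [0, 0, 0]
  fingers: [0.425, 0.425, 0.425]

```text
t: 21.42
tcp_pos: [0.5842, -0.2793, 0.0882]
tool_rot: [0.471, -0.482, 0.528, -0.517]
ft_force: [0.6, 0.4, -2.1]
opening: 0.578
```

>>> send_rows:
  translation:
    - [0, 0, -1]
    - [0, 0, -1]
    - [0, 0, 0]
  spin: [0, 0, 0]
  fingers: [0.425, 0.425, 0.425]

```text
t: 21.8
tcp_pos: [0.5844, -0.2794, 0.0863]
tool_rot: [0.471, -0.482, 0.528, -0.517]
ft_force: [0.2, 0.4, -1.6]
opening: 0.573
```

>>> send_rows:
  translation:
    - [0, 0, -1]
    - [0, 0, -1]
    - [0, 0, 0]
  spin: [0, 0, 0]
  fingers: [0.425, 0.425, 0.425]

```text
t: 22.18
tcp_pos: [0.5853, -0.2796, 0.0856]
tool_rot: [0.471, -0.482, 0.528, -0.517]
ft_force: [0.2, 1.0, 0.1]
opening: 0.575
```

>>> send_rows:
  translation:
    - [0, 0, -1]
    - [0, 0, -1]
    - [0, 0, 0]
  spin: [0, 0, 0]
  fingers: [0.425, 0.425, 0.425]

```text
t: 22.55
tcp_pos: [0.5857, -0.2796, 0.084]
tool_rot: [0.471, -0.482, 0.527, -0.518]
ft_force: [-0.1, 0.9, 1.9]
opening: 0.578
```

```bash
python3 -c "
from h import *
st([582.4,-278,84])
"
```

```text
t 22.55 tcp [ 585.7 -279.6   84. ] xang -95.28 yaxis [-0.02  0.   -1.  ] F [-0.1  0.9  1.9] open 49.1 j [-0.44  0.56  1.67 -0.01  0.93  1.23]
to go [-3.3  1.6  0. ]
```

>>> send_rows:
  translation:
    - [0, 0, 0]
    - [0, 0, 0]
    - [0, 0, 0]
    - [0, 0, 0]
    - [0, 0, 0]
  spin: [0, 0, 0, 0, 0]
  fingers: [0.4, 0.37, 0.34, 0.2, 0]

```text
t: 23.18
tcp_pos: [0.5851, -0.2797, 0.0829]
tool_rot: [0.471, -0.482, 0.528, -0.517]
ft_force: [0.9, 0.3, 0.7]
opening: 0.98
```

>>> send_rows:
  translation:
    - [0, 0, 0]
    - [0, 0, 0]
    - [0, 0, 0]
  spin: [0, 0, 0]
  fingers: [0, 0, 0]

```text
t: 23.55
tcp_pos: [0.5851, -0.2797, 0.0829]
tool_rot: [0.471, -0.482, 0.528, -0.517]
ft_force: [-0.2, -0.2, -0.2]
opening: 1.003
```

```bash
python3 -c "
from h import *
st([582.4,-278,84])
f=grab('side','side17');t=grab('top','top17')
cv2.imwrite('pics/c17.png',np.hstack([cv2.resize(f['pixels'][220:340,265:385],None,fx=3.3,fy=3.3,interpolation=2),cv2.resize(t['pixels'][80:200,320:440],None,fx=3.3,fy=3.3,interpolation=2)]))
"
```

```text
t 23.55 tcp [ 585.1 -279.7   82.9] xang -95.27 yaxis [-0.021  0.    -1.   ] F [-0.2 -0.2 -0.2] open 85.3 j [-0.44  0.56  1.67 -0.01  0.93  1.23]
to go [-2.7  1.7  1.1]
```

View pics/c17.png

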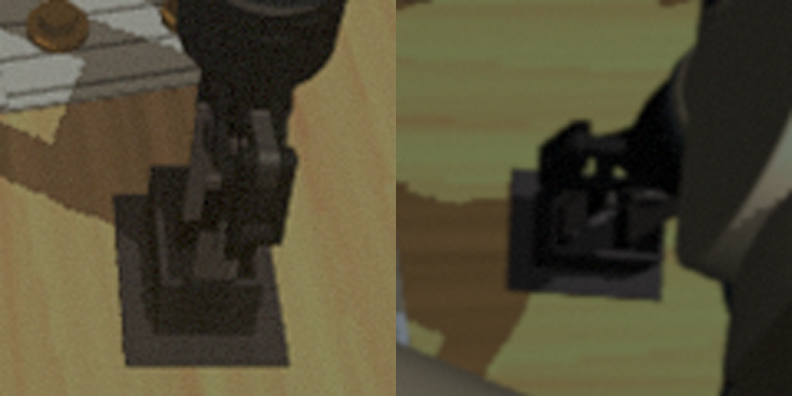

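Released: Fz is about 0 and the fingers stand clear on both sides. Next I'll lift straight up and move aside.

>>> send_rows:
  translation:
    - [0, 0, 6]
    - [0, 0, 15]
    - [0, 0, 30]
    - [0, 0, 40]
    - [0, 0, 30]
  spin: [0, 0, 0, 0, 0]
  fingers: [0, 0, 0, 0, 0]

```text
t: 24.28
tcp_pos: [0.5838, -0.2791, 0.2086]
tool_rot: [0.471, -0.482, 0.528, -0.516]
ft_force: [0.1, 0.2, 0.4]
opening: 0.999
```

>>> send_rows:
  translation:
    - [0, 0, 15]
    - [-30, -30, 10]
    - [-40, -40, 0]
    - [-40, -40, 0]
    - [-40, -40, 0]
  spin: [0, 0, 0, 0, 0]
  fingers: [0, 0, 0, 0, 0]

```text
t: 24.9
tcp_pos: [0.4337, -0.4305, 0.2397]
tool_rot: [0.473, -0.483, 0.524, -0.517]
ft_force: [0.8, -1.2, -0.2]
opening: 1.002
```

>>> send_rows:
  translation:
    - [-40, -40, 0]
    - [-30, -30, 0]
    - [-10, -10, 0]
    - [0, 0, 0]
    - [0, 0, 0]
  spin: [0, 0, 0, 0, 0]
  fingers: [0, 0, 0, 0, 0]

```text
t: 25.52
tcp_pos: [0.3488, -0.5133, 0.2397]
tool_rot: [0.473, -0.482, 0.526, -0.518]
ft_force: [0.6, 0.1, 0.9]
opening: 0.999
```

```bash
python3 -c "
from h import *
st()
f=grab('side','side18');t=grab('top','top18')
np.savez('side18.npz',**f);np.savez('top18.npz',**t)
F=f['pixels'];T=t['pixels']
r=lambda im,x,y,n:cv2.resize(im[y:y+n,x:x+n],(300,300),interpolation=2)
cv2.imwrite('pics/c18.png',np.vstack([np.hstack([r(F,285,240,90),r(T,340,110,80)]),np.hstack([r(F,215,105,65),r(T,112,163,68)])]))
"
```

```text
t 25.52 tcp [ 348.8 -513.3  239.7] xang -95.13 yaxis [-0.017 -0.001 -1.   ] F [0.6 0.1 0.9] open 84.9 j [-0.97  0.34  1.63 -0.02  1.18  0.7 ]
```

View pics/c18.png

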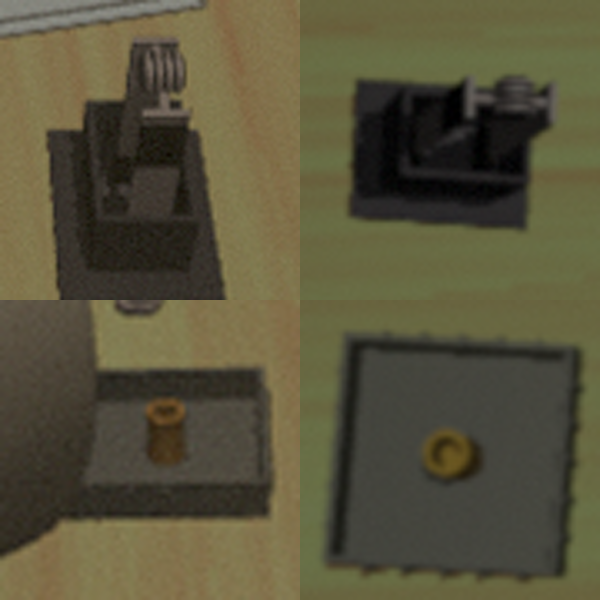

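View pics/side18.png

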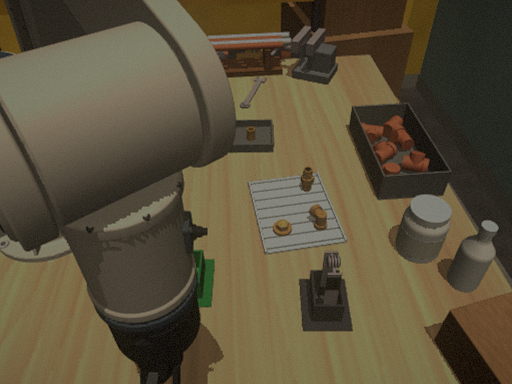

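Coupling upright in the middle of the tray. Tong plates midpoint in the top view is (395.6,137.6), against (395.4,137.4) at the start. Handing in.

```bash
python3 -c "
from h import *
st(); print(robot.job_done())"
```

```text
t 25.62 tcp [ 349.  -513.2  239.7] xang -95.08 yaxis [-0.017 -0.001 -1.   ] F [ 1.2  0.4 -0.5] open 84.9 j [-0.97  0.34  1.63 -0.02  1.18  0.7 ]
the job is handed in; nothing more can be done
None
```

The coupling is standing upright in the tray and the tongs are back in their stand. I handed the job in at about 25.6 s of the 64 s allowed; it gives no verdict.

**What I did:** I took the tongs from the dark stand at 49 mm. I squeezed them on the coupling, where the gripper stalled at about 38.7 mm, so something was held short of the 34 mm stop. I carried it to the tray and lowered it until the tool stopped descending at the predicted height (TCP z 90 mm). Then I opened the tongs, returned them to the pocket and moved the arm away. The fingers stayed around the grip plates, well above the coupling.

**Last checks:**
- **Coupling:** both views show it upright near the middle of the tray, with the tongs gone.
- **Tongs:** they stand in the pocket, with their plates within about 0.3 px of where they started in the top view.
- **Arm:** it is clear of everything, with wrist force near zero.

**What disagreed:**
- The two cameras differed by about 3 mm in y. I used values between the two, and checked the jaws against the coupling before closing.
- The tool picked up about 1–1.7° of tilt over the moves, which I offset when putting the tongs back.
- Touchdown in the tray showed only weakly in the force reading (about -3 N to -0.4 N, with about 1 N of noise). I relied mainly on the tool stopping at the expected height.

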